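Make up two table caddies and ring for the waiter

ROBOT

A 6-joint arm with a two-finger parallel gripper is mounted at the origin on a cart in front of the work surface, level with it; the furniture and walls round the work are solid. World frame = base frame: x ahead of the robot, y to its left, z up, the work surface at z = 0. Lengths are in m, angles in rad, forces in N, time in s.
With the tool pointing down it reaches from about 0.325 to 0.85 m from the base axis. Payload 15.5 kg.
Tool frame: the origin (TCP) lies between the finger pads, 19 mm behind the fingertips; this is the grasp point; z points along the fingers, y is the line along which they close (so a half turn about z gives the same grasp; the last joint's range is limited). The gripper opens to 91 mm and grips with 3 to 60 N. Pads are 32 mm wide; open, the fingers measure 118 mm over their backs; the gripper's body (76 mm by 178 mm) begins 60 mm behind the grasp point.
Start: joints at [1.236, 0.494, 1.345, -0, 1.302, -0.096], TCP at [0.148, 0.607, 0.233] pointing down, gripper open.
Joint ranges: [-2.91, 2.91], [-0.82, 2.16], [0.22, 2.67], [-1.22, 4.37], [0.12, 2.79], [-3.08, 3.08]. Speed limits (rad/s): [1.89, 1.89, 2.57, 3.01, 3.01, 3.01].

INTERFACE

Orientations are given as a 3x3 rotation matrix whose columns are the frame's x, y, z axes.
In Python, from plant import r gives the robot as it stands. The module is installed in compiled form; this text tells all that it offers.
- The arm moves only by the tool play_rows, never from a script. Its argument "plan" is a list that holds one entry, the list of rows, each a list of 7 numbers: the shift along the tool's x, y, z in units of 25 mm (1.0 is 25 mm), then the turn, a rotation vector about the tool's x, y, z in units of 5 degrees (1.0 is 5 degrees), then the closure, from -1 (fully open) to 1 (shut). A call has exactly 8 rows; each row shifts and turns the commanded pose from where the row before left it, along the tool's axes as they then stand; what a row does not reach is not made up. A row lasts 1/12 s, in which the tool goes at most 41.7 mm and 7.16 degrees, less where a joint would pass 70% of its speed; a pose out of reach is approached as far as the arm can. A call is refused whole if a number of a shift passes 1 or a number of a turn 1, either way. A call with a gripper value outside its range is refused whole. The fingers move at their own pace and stop on an object; the grip force is fixed at half the most. Time passes only in rows, so rows that do not move let the fingers close, or fill a call up. It gives the time, the measured TCP pose, the force, the opening and the grip force at its end, in the units of the state.
- r.get_state(): the state, without advancing time (a new reading comes with each control period).
- r.camera(name): name is "scene" or "top" or "wrist"; returns a dict with "img" (480x640x3 uint8, blue, green, red), "depth" (480x640 float32, m along the optical axis (not along the pixel's ray), 0 where there is no reading), "intrinsics" (3x3 intrinsics, pixels), "dist" ([k1, k2, p1, p2, k3] as OpenCV has them; the pictures are not rectified), "world_to_cam" (4x4, takes a point from world to camera coordinates). Camera axes: x right, y down, z forward; pixel columns grow to the right and rows downward; lengths in m; the calibration is good to about 2 mm. A picture is of the moment at which its call begins.
- r.sign_off(): hands the job in; it is judged then, once.
The state is a dict: "time": time; "joint_pos": joint angles; "dq": joint speeds; "tau": joint torques, N m; "ee_pos": TCP position; "tcp_rot": TCP orientation; "wrist_force": force on the tool from outside, world axes, zero at the start; "ft_torque": the same for the moment, N m; "width": finger opening in m; "grasp_force": force on a finger pad.
Only numpy, scipy, OpenCV 4.12 (cv2) and the standard library are available. Lean on these libraries where they do the work, as an engineer would, in place of code of your own. Each camera call takes 0.05 s, during which the arm holds its last target. There are 200 camera calls.

TASK

Make up both wooden table caddies for service: stand one salt shaker and one pepper mill in each, every one upright and right down on the floor of the well bored for its size. Leave the olive jar and the box of sugar packets where they stand and knock nothing over. Only when both caddies are complete, press down the button of the nearer service bell, so that the waiter comes, and let it go.

Things in the scene. Friction and masses are not known exactly. Their poses are not given: they have to be found in the camera images.
- salt_1: glass salt shaker with a grey domed cap, 44 mm across, 90 mm tall, standing, loose, 0.1 kg; one of two alike, either may go in either caddy. Origin: centre of its underside, z up. Round, tapering upward; the cap is 34 mm across from 66 to 90 mm height. Grips well across any diameter with the TCP 62 mm above its underside
- salt_2: glass salt shaker with a grey domed cap, 44 mm across, 90 mm tall, standing, loose, 0.1 kg; one of two alike, either may go in either caddy. Origin: centre of its underside, z up. Round, tapering upward; the cap is 34 mm across from 66 to 90 mm height. Grips well across any diameter with the TCP 62 mm above its underside
- mill_1: turned wooden pepper mill, 58 mm across at the foot, 150 mm tall, standing, loose, 0.18 kg; one of two alike, either may go in either caddy. Origin: centre of its underside, z up. Round head (does not turn) 50 mm across from 109 to 139 mm height, metal knob 12 mm across on top. Grips well across any diameter of the head with the TCP 117 mm above the underside
- mill_2: turned wooden pepper mill, 58 mm across at the foot, 150 mm tall, standing, loose, 0.18 kg; one of two alike, either may go in either caddy. Origin: centre of its underside, z up. Round head (does not turn) 50 mm across from 109 to 139 mm height, metal knob 12 mm across on top. Grips well across any diameter of the head with the TCP 117 mm above the underside
- caddy_a: oak table caddy with dark end cheeks and low steel grips, fixed; one of two alike. Origin: centre of its underside, z up; 96 mm along x, 237 along its y, 41 high. Two round wells bored from the top, floors 10 mm above the underside, mouths 38 mm: a small one (shaker), 53 mm across, axis at y = +46 mm, and a large one (mill), 67 mm across, at y = -46 mm. The slit between (menu card) stays empty
- caddy_b: oak table caddy with dark end cheeks and low steel grips, fixed; one of two alike. Origin: centre of its underside, z up; 96 mm along x, 237 along its y, 41 high. Two round wells bored from the top, floors 10 mm above the underside, mouths 38 mm: a small one (shaker), 53 mm across, axis at y = +46 mm, and a large one (mill), 67 mm across, at y = -46 mm. The slit between (menu card) stays empty
- service_bell: counter bell, a domed metal bell on a black round foot 89 mm across, with a small round button on top, fixed; the nearer of two bells, the only one within the arm's reach. Origin: centre of its underside, z up. The button is 14 mm across, on the bell's axis, its top 59 mm above the origin (dome top about 47 mm)
- service_bell_button (a joint): travel of the bell's button in m: 0 at rest, 0.004 fully down; it moves straight down against a spring (2 N per mm, so 8 N fully down) and comes back by itself; past 0.002 (4 N) the bell rings
- olive_jar: round jar of olives with a green lid, 69 mm across and 84 mm tall, loose bystander. Origin: centre of its underside
- sugar_caddy: black square open box holding upright pink sugar packets, 72x76 mm and 69 mm tall, loose bystander. Origin: centre of its underside
There are look-alikes about, which are no part of the job. Leave any pink look-alike of the salt_2 alone.

How it is judged:
On the way, in this order (a step that is already met when the one before it is completed fails the run):
1. both caddies hold a shaker and a mill, each seated in its own well (((x of salt_1 in the frame of caddy_a between -0.008 and 0.008 m and y of salt_1 in the frame of caddy_a between 0.038 and 0.054 m and z of salt_1 in the frame of caddy_a below 0.015 m and angle between salt_1's own z axis and vertical below 0.12 rad) or (x of salt_2 in the frame of caddy_a between -0.008 and 0.008 m and y of salt_2 in the frame of caddy_a between 0.038 and 0.054 m and z of salt_2 in the frame of caddy_a below 0.015 m and angle between salt_2's own z axis and vertical below 0.12 rad)) and ((x of mill_1 in the frame of caddy_a between -0.008 and 0.008 m and y of mill_1 in the frame of caddy_a between -0.054 and -0.038 m and z of mill_1 in the frame of caddy_a below 0.015 m and angle between mill_1's own z axis and vertical below 0.12 rad) or (x of mill_2 in the frame of caddy_a between -0.008 and 0.008 m and y of mill_2 in the frame of caddy_a between -0.054 and -0.038 m and z of mill_2 in the frame of caddy_a below 0.015 m and angle between mill_2's own z axis and vertical below 0.12 rad)) and ((x of salt_1 in the frame of caddy_b between -0.008 and 0.008 m and y of salt_1 in the frame of caddy_b between 0.038 and 0.054 m and z of salt_1 in the frame of caddy_b below 0.015 m and angle between salt_1's own z axis and vertical below 0.12 rad) or (x of salt_2 in the frame of caddy_b between -0.008 and 0.008 m and y of salt_2 in the frame of caddy_b between 0.038 and 0.054 m and z of salt_2 in the frame of caddy_b below 0.015 m and angle between salt_2's own z axis and vertical below 0.12 rad)) and ((x of mill_1 in the frame of caddy_b between -0.008 and 0.008 m and y of mill_1 in the frame of caddy_b between -0.054 and -0.038 m and z of mill_1 in the frame of caddy_b below 0.015 m and angle between mill_1's own z axis and vertical below 0.12 rad) or (x of mill_2 in the frame of caddy_b between -0.008 and 0.008 m and y of mill_2 in the frame of caddy_b between -0.054 and -0.038 m and z of mill_2 in the frame of caddy_b below 0.015 m and angle between mill_2's own z axis and vertical below 0.12 rad)) and linear speed of each of salt_1, salt_2, mill_1, mill_2 below 0.02 m/s), for 0.2 s.
2. the bell's button is pressed down (value of joint service_bell_button above 0.002 m), for 0.04 s.
At the end, for the whole second after the job is handed in: each caddy has a shaker in its small and a mill in its large well (within 8 mm of the axis, foot within 5 mm of the floor, upright to 0.12 rad), released, at rest; the bell was pressed (past 2 mm) after that, its button is up; jar and sugar box moved under 30 mm (all of step 1 and value of joint service_bell_button below 0.001 m and distance of each of olive_jar, sugar_caddy from where it was at the start of the episode below 0.03 m); the robot touches nothing.
It fails at once if the bell is rung before both caddies are complete (value of joint service_bell_button above 0.002 m and not (((x of salt_1 in the frame of caddy_a between -0.008 and 0.008 m and y of salt_1 in the frame of caddy_a between 0.038 and 0.054 m and z of salt_1 in the frame of caddy_a below 0.015 m and angle between salt_1's own z axis and vertical below 0.12 rad) or (x of salt_2 in the frame of caddy_a between -0.008 and 0.008 m and y of salt_2 in the frame of caddy_a between 0.038 and 0.054 m and z of salt_2 in the frame of caddy_a below 0.015 m and angle between salt_2's own z axis and vertical below 0.12 rad)) and ((x of mill_1 in the frame of caddy_a between -0.008 and 0.008 m and y of mill_1 in the frame of caddy_a between -0.054 and -0.038 m and z of mill_1 in the frame of caddy_a below 0.015 m and angle between mill_1's own z axis and vertical below 0.12 rad) or (x of mill_2 in the frame of caddy_a between -0.008 and 0.008 m and y of mill_2 in the frame of caddy_a between -0.054 and -0.038 m and z of mill_2 in the frame of caddy_a below 0.015 m and angle between mill_2's own z axis and vertical below 0.12 rad)) and ((x of salt_1 in the frame of caddy_b between -0.008 and 0.008 m and y of salt_1 in the frame of caddy_b between 0.038 and 0.054 m and z of salt_1 in the frame of caddy_b below 0.015 m and angle between salt_1's own z axis and vertical below 0.12 rad) or (x of salt_2 in the frame of caddy_b between -0.008 and 0.008 m and y of salt_2 in the frame of caddy_b between 0.038 and 0.054 m and z of salt_2 in the frame of caddy_b below 0.015 m and angle between salt_2's own z axis and vertical below 0.12 rad)) and ((x of mill_1 in the frame of caddy_b between -0.008 and 0.008 m and y of mill_1 in the frame of caddy_b between -0.054 and -0.038 m and z of mill_1 in the frame of caddy_b below 0.015 m and angle between mill_1's own z axis and vertical below 0.12 rad) or (x of mill_2 in the frame of caddy_b between -0.008 and 0.008 m and y of mill_2 in the frame of caddy_b between -0.054 and -0.038 m and z of mill_2 in the frame of caddy_b below 0.015 m and angle between mill_2's own z axis and vertical below 0.12 rad)))).
It fails at once if a shaker, mill or bystander is knocked over (angle between any of salt_1, salt_2, mill_1, mill_2, olive_jar, sugar_caddy's own z axis and vertical above 1 rad).
It fails at once if the olive jar or the sugar box is shifted by more than 30 mm (distance of any of olive_jar, sugar_caddy from where it was at the start of the episode above 0.03 m).
It also fails if it takes over 141 s, if anything falls off the work surface, if the arm or the gripper's body presses on something with over 40 N, if the wrist force passes 120 N, or if a joint passes its speed limit or range.

## Working session

There is one attempt and no reset: what is moved stays moved. The work goes in short steps, Python scripts to look and compute and a tool call to move; the robot and the scene stay as the last step left them, time stands still between calls to the robot, and variables do not carry over. Pictures are saved under pics/ and viewed, at most 14 in all, crops included, and the job is handed in when it is done.

Besides the shell and the picture viewer there is one more tool, called as a command line: name --argument value ..., lists and objects as JSON in quotes. play_rows: Moves the arm, as the interface text tells. Its arguments: {"type":"object","properties":{"plan":{"type":"array","items":{"type":"array","items":{"type":"array","items":{"type":"number"}}}}},"required":["plan"]}

```bash
mkdir -p pics
cat > h.py <<'E'
import numpy as np, cv2
from plant import r
def snap(n,f):
    c=r.camera(n); cv2.imwrite(f'pics/{f}.png',c['img']); np.savez(f'pics/{f}.npz',**c); return c
def load(f): return dict(np.load(f'pics/{f}.npz'))
def cloud(c):
    K=c['intrinsics'];h,w=c['depth'].shape
    uv=np.stack(np.meshgrid(np.arange(w),np.arange(h)),-1).reshape(-1,1,2).astype(np.float64)
    n=cv2.undistortPoints(uv,K,c['dist']).reshape(h,w,2)
    d=c['depth'][...,None]
    p=np.concatenate([n*d,d],-1); T=np.linalg.inv(c['world_to_cam'])
    P=p@T[:3,:3].T+T[:3,3]; P[c['depth']==0]=np.nan
    return P
E
python3 - <<'E'
from h import *
for n in ('top','scene'):
    c=snap(n,n+'0'); print(n,np.linalg.inv(c['world_to_cam']).round(3).tolist())
print(r.get_state())
E
```

```text
top [[-0.021, -0.995, 0.101, 0.375], [-1.0, 0.022, 0.004, 0.081], [-0.006, -0.101, -0.995, 1.248], [0.0, 0.0, 0.0, 1.0]]
scene [[0.832, -0.356, 0.426, -0.052], [-0.555, -0.532, 0.639, -0.75], [-0.0, -0.768, -0.64, 0.874], [0.0, 0.0, 0.0, 1.0]]
{'time': 0.1, 'joint_pos': array([ 1.23650268e+00,  4.94094013e-01,  1.34603085e+00, -1.41497801e-05,
        1.30251609e+00, -9.54940275e-02]), 'dq': array([-0.00218631, -0.00137473, -0.0007208 ,  0.00035098,  0.00067569,
        0.00093336]), 'tau': array([ 1.22124144e-03, -8.80237412e+01, -3.82551634e+01,  7.11371633e-02,
        4.81419743e-02, -1.83650872e-05]), 'ee_pos': array([0.14773187, 0.60697349, 0.23222768]), 'tcp_rot': array([[-9.71623483e-01,  2.36532658e-01, -3.31060227e-04],
       [ 2.36532874e-01,  9.71622977e-01, -9.94742820e-04],
       [ 8.63765604e-05, -1.04482211e-03, -9.99999450e-01]]), 'wrist_force': array([ 0.82386161,  0.25189098, -0.3683192 ]), 'ft_torque': array([-0.04483547, -0.06567413, -0.00105896]), 'grasp_force': 0.0, 'width': 0.09140710687313909}
```

View pics/top0.png

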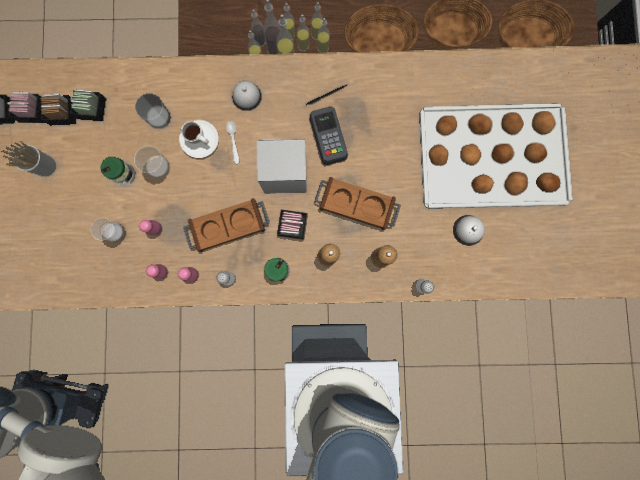

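View pics/scene0.png

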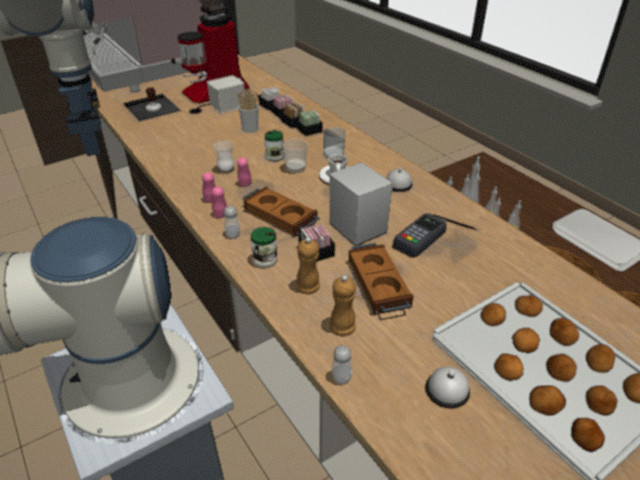

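The top view shows these candidates:
- **Salt shakers:** grey caps at (226,279) and (425,287). The pink ones at (150,228), (157,271) and (188,274) are look-alikes. There is something grey at (112,232) that needs a crop.
- **Mills:** (329,254) and (386,256).
- **Caddies:** (227,225) and (357,203).
- **Bells:** (469,229) is nearer, (246,95) is farther.
- **Bystanders:** jar at (276,270), sugar box at (292,224).

I'll confirm with a crop and measure.

Run:
```python
from h import *
c=load('top0'); P=cloud(c); im=c['img']
a=cv2.resize(im[200:300,80:280],None,fx=4,fy=4,interpolation=cv2.INTER_CUBIC)
b=cv2.resize(im[170:300,300:500],None,fx=4,fy=4,interpolation=cv2.INTER_CUBIC)[:,:]
cv2.imwrite('pics/cropA.png',a);cv2.imwrite('pics/cropB.png',b)
print(c['intrinsics'],c['dist'])
# heightmap 
m=(P[...,2]>0.02)&(P[...,0]>0.25)&(P[...,0]<0.95)
n,l,s,ce=cv2.connectedComponentsWithStats(m.astype(np.uint8))
for i in range(1,n):
    if s[i,4]<40: continue
    q=P[l==i]; zt=np.nanpercentile(q[:,2],98)
    t=q[q[:,2]>zt-0.02]
    print(ce[i].round(),s[i,4],'ztop',zt.round(3),'mean top',np.nanmean(t,0).round(3),'bb',np.nanmin(q,0).round(3)[:2],np.nanmax(q,0).round(3)[:2])
t=P[(np.abs(P[...,2])<0.02)&(P[...,0]>0.3)&(P[...,0]<0.6)]
print('table z',np.median(t[:,2]),t[:,2].std())
```

```text
[[433.83262504   0.         308.27899756]
 [  0.         433.83262504 237.42083753]
 [  0.           0.           1.        ]] [0.01806263 0.         0.         0.         0.        ]
[246.  94.] 482 ztop 0.058 mean top [0.924 0.26  0.043] bb [0.89  0.223] [0.95  0.297]
[ 50. 106.] 2694 ztop 0.068 mean top [0.895 0.805 0.062] bb [0.851 0.677] [0.941 0.974]
[151. 109.] 666 ztop 0.087 mean top [0.87  0.523 0.078] bb [0.829 0.482] [0.91  0.559]
[328. 135.] 1404 ztop 0.039 mean top [0.795 0.021 0.033] bb [ 0.714 -0.032] [0.879 0.073]
[543. 122.] 413 ztop 0.049 mean top [ 0.816 -0.594  0.04 ] bb [ 0.784 -0.627] [ 0.85  -0.566]
[480. 124.] 431 ztop 0.048 mean top [ 0.816 -0.414  0.04 ] bb [ 0.788 -0.45 ] [ 0.85  -0.384]
[512. 122.] 374 ztop 0.051 mean top [ 0.816 -0.505  0.043] bb [ 0.788 -0.535] [ 0.851 -0.481]
[446. 125.] 327 ztop 0.045 mean top [ 0.814 -0.318  0.037] bb [ 0.788 -0.348] [ 0.843 -0.29 ]
[193. 133.] 440 ztop 0.062 mean top [0.802 0.405 0.053] bb [0.773 0.364] [0.836 0.439]
[282. 165.] 2536 ztop 0.166 mean top [0.687 0.151 0.161] bb [0.633 0.088] [0.745 0.213]
[ 29. 159.] 1
[... 1412 characters left out ...]
0.517 0.508] [0.557 0.543]
[329. 254.] 344 ztop 0.148 mean top [0.448 0.03  0.136] bb [0.422 0.006] [0.471 0.057]
[385. 256.] 395 ztop 0.148 mean top [ 0.44  -0.117  0.135] bb [ 0.414 -0.141] [ 0.466 -0.094]
[276. 269.] 471 ztop 0.089 mean top [0.41  0.174 0.084] bb [0.378 0.142] [0.444 0.206]
[156. 271.] 247 ztop 0.09 mean top [0.414 0.505 0.084] bb [0.391 0.488] [0.433 0.522]
[188. 274.] 242 ztop 0.09 mean top [0.404 0.418 0.084] bb [0.381 0.399] [0.423 0.437]
[226. 278.] 224 ztop 0.091 mean top [0.392 0.316 0.084] bb [0.37  0.294] [0.409 0.332]
[424. 286.] 233 ztop 0.091 mean top [ 0.355 -0.228  0.084] bb [ 0.337 -0.246] [ 0.378 -0.21 ]
table z -9.060982000530515e-05 0.0034909092278331147
```

View pics/cropA.png

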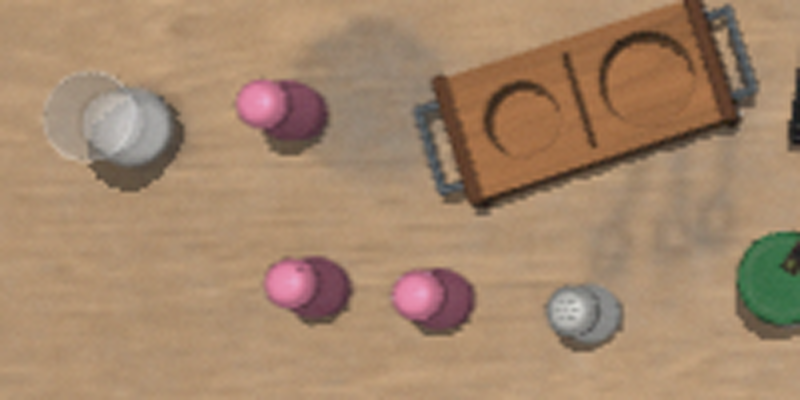

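View pics/cropB.png

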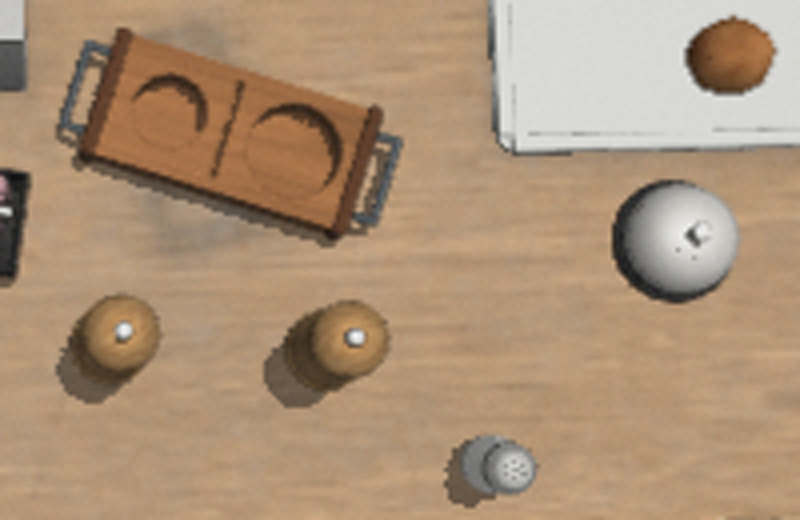

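Salt shakers are confirmed: only (226,279) and (425,287) have grey caps with holes. The item at (106,230) is a glass goblet. Next I'll take precise fits from the top view.

```bash
cat >> h.py <<'E'
def atz(c,uv,z):
    n=cv2.undistortPoints(np.asarray(uv,float).reshape(-1,1,2),c['intrinsics'],c['dist']).reshape(-1,2)
    T=np.linalg.inv(c['world_to_cam']); d=np.c_[n,np.ones(len(n))]@T[:3,:3].T
    return T[:3,3]+d*((z-T[2,3])/d[:,2])[:,None]
def mask_circle(c,m,z):
    'area centroid/diameter of a pixel mask on plane z'
    v,u=np.nonzero(m); q=atz(c,np.c_[u,v],z)[:,:2]
    e=np.abs(atz(c,[[u.mean(),v.mean()],[u.mean()+1,v.mean()],[u.mean(),v.mean()+1]],z)[:,:2])
    B=atz(c,[[u.mean(),v.mean()],[u.mean()+1,v.mean()],[u.mean(),v.mean()+1]],z)[:,:2]
    a=abs(np.linalg.det(B[1:]-B[0]))*len(u)
    return q.mean(0),2*np.sqrt(a/np.pi)
def wells(c,P,box):
    x0,x1,y0,y1=box; inb=(P[...,0]>x0)&(P[...,0]<x1)&(P[...,1]>y0)&(P[...,1]<y1)
    top=((P[...,2]>0.03)&(P[...,2]<.05)&inb)
    q=P[top][:,:2].astype(np.float32); rect=cv2.minAreaRect(q)
    bx=cv2.boxPoints(rect); 
    low=((P[...,2]<0.034)&inb&(P[...,2]>0)).astype(np.uint8)
    n,l,s,ce=cv2.connectedComponentsWithStats(low,connectivity=4)
    print('rect',rect)
    for i in range(1,n):
        if 100<s[i,4]<1500:
            print('well',s[i,4],ce[i].round(1),mask_circle(c,l==i,0.038))
def go(x,y,z,phi):
    s=r.get_state(); p=s['ee_pos'];R=s['tcp_rot']; f=np.degrees(np.arctan2(R[1,1],R[0,1]))
    d=R.T@(np.array([x,y,z])-p)/0.025
    a=np.radians(phi); Rn=np.array([[-np.sin(a),np.cos(a),0],[np.cos(a),np.sin(a),0],[0,0,-1]])
    rv=cv2.Rodrigues(R.T@Rn)[0].ravel(); 
    print('t',round(s['time'],2),'pos',p.round(4),'phi',round(f,1),'j',s['joint_pos'].round(2),'w',round(s['width'],4),'F',s['wrist_force'].round(1))
    print(' units now',d.round(2),' units after turn',(Rn.T@(np.array([x,y,z])-p)/.025).round(2),'turn',(np.degrees(rv)/5).round(2))
E
python3 - <<'E'
from h import *
c=load('top0'); P=cloud(c)
for n,x,y,z0,zf in (('salt1',.355,-.228,.068,.078),('salt2',.392,.316,.068,.078),('mill1',.448,.03,.112,.125),('mill2',.44,-.117,.112,.125)):
    m=(np.hypot(P[...,0]-x,P[...,1]-y)<.035)&(P[...,2]>z0)
    q=P[m][:,:2].astype(np.float32)
    print(n,cv2.minEnclosingCircle(q),mask_circle(c,m,zf), 'top knob',P[m][P[m][:,2]>P[m][:,2].max()-.006].mean(0).round(4))
wells(c,P,(.5,.68,-.18,.07)); wells(c,P,(.45,.62,.19,.44))
b=(np.hypot(P[...,0]-.513,P[...,1]+.372)<.05)&(P[...,2]>.049); print('bell',P[b].mean(0),b.sum(),P[b])
E
```

```text
salt1 ((0.355472207069397, -0.22990372776985168), 0.017736462876200676) (array([ 0.3548765 , -0.22916543]), np.float64(0.03495318030359063)) top knob [ 0.3559 -0.2306  0.089 ]
salt2 ((0.3915291428565979, 0.31751447916030884), 0.017387228086590767) (array([0.39149042, 0.31675875]), np.float64(0.03487142612444572)) top knob [0.3908 0.3162 0.0889]
mill1 ((0.4476943910121918, 0.0295236948877573), 0.02466311678290367) (array([0.44776288, 0.02951388]), np.float64(0.049814885736560455)) top knob [0.4478 0.0287 0.1482]
mill2 ((0.4408077597618103, -0.11866609752178192), 0.02506018802523613) (array([ 0.44069998, -0.11819648]), np.float64(0.04993244488997998)) top knob [ 0.4413 -0.118   0.1478]
rect ((0.5949708819389343, -0.055823951959609985), (0.23597215116024017, 0.09509869664907455), 70.8907699584961)
well 268 [342.  197.6] (array([ 0.60918454, -0.01242158]), np.float64(0.05257792484698183))
well 430 [373.1 207.3] (array([ 0.57963215, -0.09912155]), np.float64(0.06630022463521569))
well 222 [352.4 219.7] (array([ 0.54552838, -0.03965398]), np.float64(0.047475947129335686))
rect ((0.53998386
[... 763 characters left out ...]
 0.51565801 -0.36999529  0.05362158]
 [ 0.51493604 -0.37059536  0.05925433]
 [ 0.51469337 -0.37272855  0.0608062 ]
 [ 0.51510472 -0.37699773  0.05678186]
 [ 0.51480549 -0.3789421   0.0588166 ]
 [ 0.51231329 -0.3679723   0.0585478 ]
 [ 0.51242464 -0.37126703  0.05705371]
 [ 0.51192737 -0.37254703  0.06085146]
 [ 0.51185641 -0.37523326  0.06094335]
 [ 0.51251537 -0.38037461  0.05468183]
 [ 0.50976276 -0.37146149  0.05610884]
 [ 0.50894151 -0.37161531  0.06286152]
 [ 0.50925455 -0.37560461  0.05954741]
 [ 0.50741763 -0.3757048   0.05171749]
 [ 0.50523279 -0.36282591  0.04903003]
 [ 0.5048033  -0.37907693  0.04964094]
 [ 0.49950971 -0.36786314  0.04938049]
 [ 0.49922184 -0.3757046   0.05041552]]
```

Run:
```python
from h import *
go(.3915,.3168,.2,17.1)
```

```text
t 0.1 pos [0.1477 0.607  0.2322] phi 76.3 j [ 1.24  0.49  1.35 -0.    1.3  -0.1 ] w 0.0914 F [ 0.8  0.3 -0.4]
 units now [-12.22  -8.97   1.3 ]  units after turn [-13.96   5.91   1.29] turn [-1.000e-02  1.000e-02  1.184e+01]
```

play_rows --plan '[[[0, 0, 0, 0, 0, 1, -1], [0, 0, 0, 0, 0, 1, -1], [0, 0, 0, 0, 0, 1, -1], [0, 0, 0, 0, 0, 1, -1], [0, 0, 0, 0, 0, 1, -1], [0, 0, 0, 0, 0, 1, -1], [0, 0, 0, 0, 0, 1, -1], [0, 0, 0, 0, 0, 1, -1]]]'

```text
time: 0.77
ee_pos: [0.1478, 0.6071, 0.2324]
tcp_rot: [[-0.589, 0.808, -0.0], [0.808, 0.589, -0.001], [-0.0, -0.001, -1.0]]
wrist_force: [-0.6, 0.0, -0.2]
width: 0.0913
grasp_force: 0.0
```

play_rows --plan '[[[0, 0, 0, 0, 0, 0.96, -1], [0, 0, 0, 0, 0, 0.96, -1], [0, 0, 0, 0, 0, 0.96, -1], [0, 0, 0, 0, 0, 0.96, -1], [-1, 0.42, 0, 0, 0, 0, -1], [-1, 0.42, 0, 0, 0, 0, -1], [-1, 0.42, 0, 0, 0, 0, -1], [-1, 0.42, 0, 0, 0, 0, -1]]]'

```text
time: 1.43
ee_pos: [0.2178, 0.5229, 0.2324]
tcp_rot: [[-0.295, 0.956, -0.0], [0.956, 0.295, -0.001], [-0.0, -0.0, -1.0]]
wrist_force: [0.3, 0.4, 0.6]
width: 0.0911
grasp_force: 0.0
```

play_rows --plan '[[[-1, 0.42, 0, 0, 0, 0, -1], [-1, 0.42, 0, 0, 0, 0, -1], [-1, 0.42, 0, 0, 0, 0, -1], [-1, 0.42, 0, 0, 0, 0, -1], [-1, 0.42, 0, 0, 0, 0, -1], [-1, 0.42, 0, 0, 0, 0, -1], [-1, 0.42, 0, 0, 0, 0, -1], [-1, 0.42, 0, 0, 0, 0, -1]]]'

```text
time: 2.1
ee_pos: [0.3571, 0.3565, 0.2326]
tcp_rot: [[-0.294, 0.956, -0.0], [0.956, 0.294, -0.0], [-0.0, -0.0, -1.0]]
wrist_force: [0.3, 1.1, -0.3]
width: 0.0914
grasp_force: 0.0
```

Run:
```python
from h import *
go(.3915,.3168,.2,17.1)
```

```text
t 2.1 pos [0.3571 0.3565 0.2326] phi 17.1 j [ 0.67  0.33  1.64 -0.    1.18  0.37] w 0.0914 F [ 0.3  1.1 -0.3]
 units now [-1.92  0.85  1.3 ]  units after turn [-1.92  0.85  1.3 ] turn [-0.  0.  0.]
```

play_rows --plan '[[[-1, 0.43, 0, 0, 0, 0, -1], [-0.95, 0.43, 0, 0, 0, 0, -1], [0, 0, 0.8, 0, 0, 0, -1], [0, 0, 0.5, 0, 0, 0, -1], [0, 0, 0, 0, 0, 0, -1], [0, 0, 0, 0, 0, 0, -1], [0, 0, 0, 0, 0, 0, -1], [0, 0, 0, 0, 0, 0, -1]]]'

```text
time: 2.77
ee_pos: [0.3916, 0.3178, 0.201]
tcp_rot: [[-0.295, 0.956, 0.001], [0.956, 0.295, 0.001], [0.0, 0.001, -1.0]]
wrist_force: [-0.3, 0.2, 0.5]
width: 0.0916
grasp_force: 0.0
```

Run:
```python
from h import *
go(.3915,.3168,.062,17.1)
c=snap('wrist','w1');P=cloud(c)
m=(np.hypot(P[...,0]-.3915,P[...,1]-.317)<.035)&(P[...,2]>.068)
print(mask_circle(c,m,.078), np.linalg.inv(c['world_to_cam']).round(3).tolist())
```

```text
t 2.77 pos [0.3916 0.3178 0.201 ] phi 17.1 j [ 0.56  0.36  1.68 -0.    1.1   0.26] w 0.0916 F [-0.3  0.2  0.5]
 units now [-0.04 -0.02  5.56]  units after turn [-0.04 -0.02  5.56] turn [ 0.01 -0.    0.01]
(array([0.44529415, 0.16714233]), np.float64(0.2003242030258389)) [[0.956, 0.285, 0.075, 0.369], [0.294, -0.925, -0.24, 0.385], [0.001, 0.252, -0.968, 0.353], [0.0, 0.0, 0.0, 1.0]]
```

View pics/w1.png

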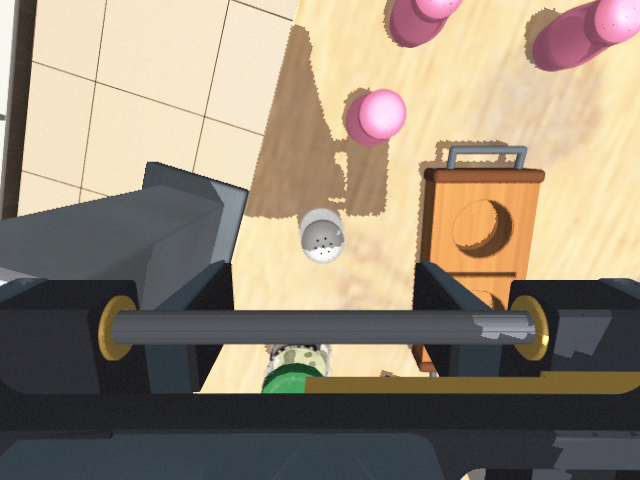

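The wrist view shows the grey shaker at (322,238), centred between the fingers, with caddy A's small well at (482,227).

Run:
```python
from h import *
c=load('w1');P=cloud(c)
m=(np.hypot(P[...,0]-.3915,P[...,1]-.317)<.03)&(P[...,2]>.07)&(P[...,2]<.1)
print(mask_circle(c,m,.078),cv2.minEnclosingCircle(P[m][:,:2].astype(np.float32)),P[m][P[m][:,2]>.087].mean(0))
wells(c,P,(.45,.62,.3,.44))
```

```text
(array([0.38966561, 0.31648385]), np.float64(0.0347125249903716)) ((0.3899637758731842, 0.31599339842796326), 0.017232496291399002) [0.38954197 0.31589762 0.08827139]
rect ((0.5250079035758972, 0.3604718744754791), (0.09509558230638504, 0.14432525634765625), 16.11408805847168)
well 157 [480.6 273.8] (array([0.54181018, 0.32054921]), np.float64(0.013416784414086046))
```

play_rows --plan '[[[-0.02, 0, 1, 0, 0, 0, -1], [-0.02, 0, 1, 0, 0, 0, -1], [0, 0, 1, 0, 0, 0, -1], [0, 0, 1, 0, 0, 0, -1], [0, 0, 1, 0, 0, 0, -1], [0, 0, 0.54, 0, 0, 0, -1], [0, 0, 0, 0, 0, 0, -1], [0, 0, 0, 0, 0, 0, -1]]]'

```text
time: 3.48
ee_pos: [0.3917, 0.3166, 0.0619]
tcp_rot: [[-0.295, 0.956, -0.001], [0.956, 0.295, -0.0], [-0.0, -0.001, -1.0]]
wrist_force: [0.5, 0.3, 1.2]
width: 0.0911
grasp_force: 0.0
```

play_rows --plan '[[[0, 0, 0, 0, 0, 0, 1], [0, 0, 0, 0, 0, 0, 1], [0, 0, 0, 0, 0, 0, 1], [0, 0, 0, 0, 0, 0, 1], [0, 0, 0, 0, 0, 0, 1], [0, 0, 0, 0, 0, 0, 1], [0, 0, 0, 0, 0, 0, 1], [0, 0, 0, 0, 0, 0, 1]]]'

```text
time: 4.15
ee_pos: [0.3917, 0.3164, 0.0617]
tcp_rot: [[-0.294, 0.956, -0.0], [0.956, 0.294, -0.0], [-0.0, -0.0, -1.0]]
wrist_force: [0.4, 0.2, 0.1]
width: 0.0411
grasp_force: 0.0
```

```bash
sed -i 's/100<s\[i,4\]<1500/100<s[i,4]<9000/' h.py
python3 - <<'E'
from h import *
c=load('w1');P=cloud(c)
wells(c,P,(.45,.62,.3,.44))
go(.5268,.3601,.162,17.1)
E
```

```text
rect ((0.5250079035758972, 0.3604718744754791), (0.09509558230638504, 0.14432525634765625), 16.11408805847168)
well 6582 [438.1 184. ] (array([0.47357278, 0.38460072]), np.float64(0.07900231497846258))
well 2411 [551.7 210.4] (array([0.57792991, 0.39287424]), np.float64(0.04891101475922514))
well 2499 [481.3 228.4] (array([0.5253001 , 0.36024864]), np.float64(0.050951992999316395))
well 157 [480.6 273.8] (array([0.54181018, 0.32054921]), np.float64(0.013416784414086046))
t 4.15 pos [0.3917 0.3164 0.0617] phi 17.1 j [ 0.56  0.58  1.82 -0.    0.75  0.26] w 0.0411 F [0.4 0.2 0.1]
 units now [ 0.08  5.68 -4.01]  units after turn [ 0.08  5.68 -4.01] turn [-0.  0.  0.]
```

play_rows --plan '[[[0, 0, 0, 0, 0, 0, 1], [0, 0, 0, 0, 0, 0, 1], [0, 0, 0, 0, 0, 0, 1], [0, 0, 0, 0, 0, 0, 1], [0, 0, -0.5, 0, 0, 0, 1], [0, 0, -1, 0, 0, 0, 1], [0, 0, -1, 0, 0, 0, 1], [0, 0, -1, 0, 0, 0, 1]]]'

```text
time: 4.82
ee_pos: [0.3914, 0.3162, 0.1501]
tcp_rot: [[-0.294, 0.956, -0.001], [0.956, 0.294, -0.0], [-0.0, -0.001, -1.0]]
wrist_force: [-0.2, 0.0, -1.1]
width: 0.0363
grasp_force: 29.5
```

Run:
```python
from h import *
go(.526,.3602,.162,17.1)
```

```text
t 4.82 pos [0.3914 0.3162 0.1501] phi 17.1 j [0.56 0.43 1.74 0.   0.97 0.26] w 0.0363 F [-0.2  0.  -1.1]
 units now [ 0.1   5.66 -0.48]  units after turn [ 0.1   5.66 -0.48] turn [-0.01  0.    0.  ]
```

play_rows --plan '[[[0.05, 1, 0, 0, 0, 0, 1], [0.05, 1, 0, 0, 0, 0, 1], [0, 1, 0, 0, 0, 0, 1], [0, 1, 0, 0, 0, 0, 1], [0, 1, 0, 0, 0, 0, 1], [0, 0.66, 0, 0, 0, 0, 1], [0, 0, 0, 0, 0, 0, 1], [0, 0, 0, 0, 0, 0, 1]]]'

```text
time: 5.48
ee_pos: [0.5264, 0.3603, 0.1486]
tcp_rot: [[-0.294, 0.956, -0.001], [0.956, 0.294, -0.0], [-0.0, -0.001, -1.0]]
wrist_force: [0.2, 0.2, -2.0]
width: 0.0364
grasp_force: 29.5
```

Run:
```python
from h import *
go(.526,.3602,.0725,17.1)
c=snap('wrist','w2');P=cloud(c)
m=(np.hypot(P[...,0]-.526,P[...,1]-.360)<.032)&(P[...,2]>.155)&(P[...,2]<.19)
print(m.sum(), P[m][P[m][:,2]>.17].mean(0),cv2.minEnclosingCircle(P[m][:,:2].astype(np.float32)))
```

```text
t 5.48 pos [0.5264 0.3603 0.1486] phi 17.1 j [0.51 0.6  1.41 0.   1.14 0.21] w 0.0364 F [ 0.2  0.2 -2. ]
 units now [ 0.   -0.02  3.05]  units after turn [-0.   -0.02  3.05] turn [-0.01  0.   -0.  ]
5663 [0.5253854  0.36342813 0.17829024] ((0.5244360566139221, 0.365068644285202), 0.0296028982847929)
```

View pics/w2.png

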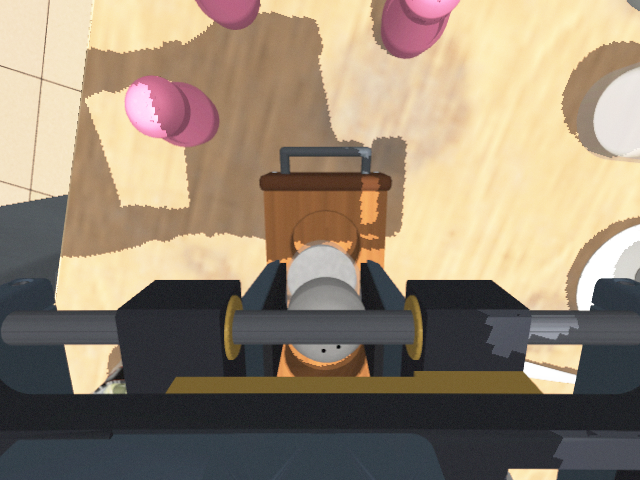

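The shaker is held upright at (322,300) above the well, and the lateral centring is good. Lowering it now.

play_rows --plan '[[[0, 0, 0.6, 0, 0, 0, 1], [0, 0, 0.6, 0, 0, 0, 1], [0, 0, 0.6, 0, 0, 0, 1], [0, 0, 0.6, 0, 0, 0, 1], [0, 0, 0.5, 0, 0, 0, 1], [0, 0, 0.13, 0, 0, 0, 1], [0, 0, 0, 0, 0, 0, 1], [0, 0, 0, 0, 0, 0, 1]]]'

```text
time: 6.2
ee_pos: [0.5262, 0.3605, 0.074]
tcp_rot: [[-0.294, 0.956, 0.0], [0.956, 0.294, 0.0], [0.0, 0.0, -1.0]]
wrist_force: [0.0, 0.3, -1.5]
width: 0.0367
grasp_force: 29.5
```

play_rows --plan '[[[0, 0, 0.06, 0, 0, 0, 1], [0, 0, 0, 0, 0, 0, -1], [0, 0, 0, 0, 0, 0, -1], [0, 0, 0, 0, 0, 0, -1], [0, 0, 0, 0, 0, 0, -1], [0, 0, 0, 0, 0, 0, -1], [0, 0, 0, 0, 0, 0, -1], [0, 0, 0, 0, 0, 0, -1]]]'

```text
time: 6.87
ee_pos: [0.5263, 0.3605, 0.072]
tcp_rot: [[-0.294, 0.956, 0.0], [0.956, 0.294, 0.0], [0.0, 0.0, -1.0]]
wrist_force: [-0.2, -0.0, -0.2]
width: 0.0804
grasp_force: 0.0
```

play_rows --plan '[[[0, 0, 0, 0, 0, 0, -1], [0, 0, -0.5, 0, 0, 0, -1], [0, 0, -1, 0, 0, 0, -1], [0, 0, -1, 0, 0, 0, -1], [0, 0, -1, 0, 0, 0, -1], [0, 0, -1, 0, 0, 0, -1], [0, 0, -1, 0, 0, 0, -1], [0, 0, -1, 0, 0, 0, -1]]]'

```text
time: 7.53
ee_pos: [0.526, 0.3604, 0.2368]
tcp_rot: [[-0.294, 0.956, 0.001], [0.956, 0.294, 0.0], [0.0, 0.001, -1.0]]
wrist_force: [0.7, -0.6, 0.1]
width: 0.0913
grasp_force: 0.0
```

```bash
cat >> h.py <<'E'
def chk(c,x,y,zlo,zhi,zf):
    P=cloud(c); m=(np.hypot(P[...,0]-x,P[...,1]-y)<.035)&(P[...,2]>zlo)&(P[...,2]<zhi)
    q=P[m]; t=q[q[:,2]>np.percentile(q[:,2],80)]
    print(m.sum(),'circle',mask_circle(c,m,zf),'zmax',np.percentile(q[:,2],[95,99]),'top',t.mean(0).round(4))
E
python3 - <<'E'
from h import *
go(.4478,.0295,.24,17.1)
c=snap('top','t1')
chk(c,.526,.360,.08,.13,.088)
E
```

```text
t 7.53 pos [0.526  0.3604 0.2368] phi 17.1 j [0.51 0.51 1.31 0.   1.33 0.21] w 0.0913 F [ 0.7 -0.6  0.1]
 units now [-11.73  -6.89  -0.13]  units after turn [-11.73  -6.88  -0.13] turn [ 0.01 -0.    0.  ]
78 circle (array([0.52729353, 0.35455849]), np.float64(0.026948112700232514)) zmax [0.09922203 0.10083104] top [0.5265 0.3568 0.0987]
```

play_rows --plan '[[[-0.98, -0.575, 0, 0, 0, 0, -1], [-0.98, -0.575, 0, 0, 0, 0, -1], [-0.98, -0.575, 0, 0, 0, 0, -1], [-0.98, -0.575, 0, 0, 0, 0, -1], [-0.98, -0.575, 0, 0, 0, 0, -1], [-0.98, -0.575, 0, 0, 0, 0, -1], [-0.98, -0.575, 0, 0, 0, 0, -1], [-0.98, -0.575, 0, 0, 0, 0, -1]]]'

```text
time: 8.25
ee_pos: [0.4735, 0.1381, 0.2352]
tcp_rot: [[-0.295, 0.956, 0.001], [0.956, 0.295, 0.0], [-0.0, 0.001, -1.0]]
wrist_force: [1.1, -0.3, 0.1]
width: 0.0912
grasp_force: 0.0
```

play_rows --plan '[[[-0.98, -0.575, 0, 0, 0, 0, -1], [-0.98, -0.575, 0, 0, 0, 0, -1], [-0.98, -0.575, 0, 0, 0, 0, -1], [-0.95, -0.56, 0, 0, 0, 0, -1], [0, 0, 0, 0, 0, 0, -1], [0, 0, 0.8, 0, 0, 0, -1], [0, 0, 0, 0, 0, 0, -1], [0, 0, 0, 0, 0, 0, -1]]]'

```text
time: 8.92
ee_pos: [0.4476, 0.0298, 0.2146]
tcp_rot: [[-0.294, 0.956, -0.001], [0.956, 0.294, 0.0], [0.001, -0.001, -1.0]]
wrist_force: [0.1, -0.0, -0.4]
width: 0.091
grasp_force: 0.0
```

Run:
```python
from h import *
go(.4478,.0295,.117,17.1)
c=snap('wrist','w3'); chk(c,.4478,.0295,.112,.142,.125)
```

```text
t 8.92 pos [0.4476 0.0298 0.2146] phi 17.1 j [-0.07  0.27  1.78  0.    1.09 -0.37] w 0.091 F [ 0.1 -0.  -0.4]
 units now [-0.02  0.01  3.9 ]  units after turn [-0.01  0.    3.9 ] turn [-0.01 -0.01  0.  ]
3546 circle (array([0.44632487, 0.02994775]), np.float64(0.04790913507324009)) zmax [0.13872492 0.13933548] top [0.4463 0.0303 0.1384]
```

play_rows --plan '[[[0, 0, 0.9, 0, 0, 0, -1], [0, 0, 1, 0, 0, 0, -1], [0, 0, 1, 0, 0, 0, -1], [0, 0, 1, 0, 0, 0, -1], [0, 0, 0, 0, 0, 0, -1], [0, 0, 0, 0, 0, 0, 1], [0, 0, 0, 0, 0, 0, 1], [0, 0, 0, 0, 0, 0, 1]]]'

```text
time: 9.63
ee_pos: [0.4491, 0.0296, 0.1185]
tcp_rot: [[-0.295, 0.956, 0.002], [0.956, 0.295, -0.0], [-0.001, 0.002, -1.0]]
wrist_force: [-0.8, -0.4, 0.8]
width: 0.0738
grasp_force: 0.0
```

play_rows --plan '[[[0, 0, 0, 0, 0, 0, 1], [0, 0, 0, 0, 0, 0, 1], [0, 0, 0, 0, 0, 0, 1], [0, 0, 0, 0, 0, 0, 1], [0, 0, 0, 0, 0, 0, 1], [0, 0, 0, 0, 0, 0, 1], [0, 0, 0, 0, 0, 0, 1], [0, 0, 0, 0, 0, 0, 1]]]'

```text
time: 10.3
ee_pos: [0.4484, 0.0295, 0.1173]
tcp_rot: [[-0.294, 0.956, 0.001], [0.956, 0.294, -0.0], [-0.0, 0.001, -1.0]]
wrist_force: [0.4, 0.8, 8.8]
width: 0.0478
grasp_force: 30.0
```

play_rows --plan '[[[0, 0, -0.5, 0, 0, 0, 1], [0, 0, -1, 0, 0, 0, 1], [0, 0, -1, 0, 0, 0, 1], [0, 0, -1, 0, 0, 0, 1], [0, 0, -1, 0, 0, 0, 1], [0, 0, -0.5, 0, 0, 0, 1], [0, 0, 0, 0, 0, 0, 1], [0, 0, 0, 0, 0, 0, 1]]]'

```text
time: 10.97
ee_pos: [0.448, 0.0295, 0.2419]
tcp_rot: [[-0.294, 0.956, 0.001], [0.956, 0.294, -0.0], [-0.0, 0.001, -1.0]]
wrist_force: [-0.1, -0.4, -2.2]
width: 0.0476
grasp_force: 30.0
```

Run:
```python
from h import *
go(.5534,.2720,.24,17.1)
```

```text
t 10.97 pos [0.448  0.0295 0.2419] phi 17.1 j [-0.07  0.24  1.75 -0.    1.16 -0.37] w 0.0476 F [-0.1 -0.4 -2.2]
 units now [8.03 6.88 0.08]  units after turn [8.03 6.88 0.07] turn [0.01 0.   0.  ]
```

play_rows --plan '[[[0.9, 0.77, 0, 0, 0, 0, 1], [0.9, 0.77, 0, 0, 0, 0, 1], [0.9, 0.77, 0, 0, 0, 0, 1], [0.9, 0.77, 0, 0, 0, 0, 1], [0.9, 0.77, 0, 0, 0, 0, 1], [0.9, 0.77, 0, 0, 0, 0, 1], [0.9, 0.77, 0, 0, 0, 0, 1], [0.9, 0.77, 0, 0, 0, 0, 1]]]'

```text
time: 11.63
ee_pos: [0.5418, 0.2481, 0.2397]
tcp_rot: [[-0.294, 0.956, -0.003], [0.956, 0.294, -0.001], [-0.0, -0.003, -1.0]]
wrist_force: [0.9, -0.5, -1.3]
width: 0.0474
grasp_force: 30.0
```

play_rows --plan '[[[0.83, 0.72, 0, 0, 0, 0, 1], [0, 0, 0.5, 0, 0, 0, 1], [0, 0, 0.5, 0, 0, 0, 1], [0, 0, 0.5, 0, 0, 0, 1], [0, 0, 0.5, 0, 0, 0, 1], [0, 0, 0, 0, 0, 0, 1], [0, 0, 0, 0, 0, 0, 1], [0, 0, 0, 0, 0, 0, 1]]]'

```text
time: 12.3
ee_pos: [0.5533, 0.2719, 0.1917]
tcp_rot: [[-0.294, 0.956, -0.001], [0.956, 0.294, -0.0], [-0.0, -0.001, -1.0]]
wrist_force: [0.6, 0.2, -0.7]
width: 0.0475
grasp_force: 30.0
```

Run:
```python
from h import *
go(.5534,.2720,.127,17.1)
c=snap('wrist','w4'); P=cloud(c)
s=P[(np.hypot(P[...,0]-.553,P[...,1]-.272)<.035)&(P[...,2]>.06)&(P[...,2]<.12)]
print(len(s),s.mean(0))
```

```text
t 12.3 pos [0.5533 0.2719 0.1917] phi 17.1 j [ 0.36  0.52  1.42 -0.    1.2   0.06] w 0.0475 F [ 0.6  0.2 -0.7]
 units now [0.   0.01 2.59]  units after turn [0.   0.01 2.59] turn [-0.01  0.    0.  ]
1518 [0.54549506 0.29349423 0.10173902]
```

View pics/w4.png

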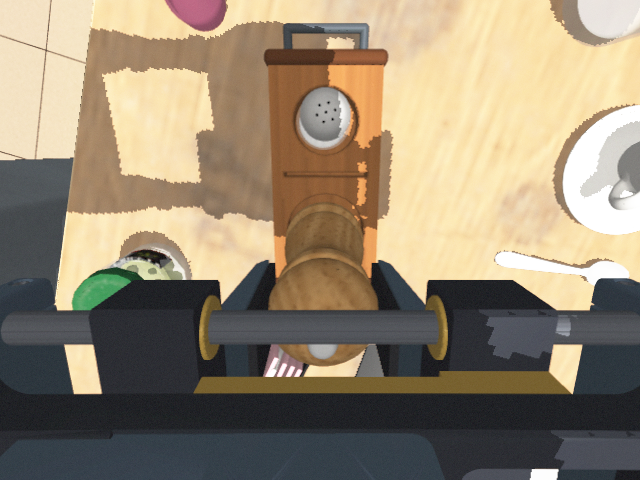

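The shaker is seated, centred in its well at (325,118). The mill is upright and in line with the large well. Lowering it.

play_rows --plan '[[[0, 0, 0.5, 0, 0, 0, 1], [0, 0, 0.5, 0, 0, 0, 1], [0, 0, 0.5, 0, 0, 0, 1], [0, 0, 0.5, 0, 0, 0, 1], [0, 0, 0.4, 0, 0, 0, 1], [0, 0, 0.1, 0, 0, 0, 1], [0, 0, 0, 0, 0, 0, 1], [0, 0, 0, 0, 0, 0, 1]]]'

```text
time: 13.02
ee_pos: [0.5537, 0.2721, 0.1301]
tcp_rot: [[-0.294, 0.956, 0.001], [0.956, 0.294, 0.0], [0.0, 0.001, -1.0]]
wrist_force: [0.3, 0.5, -1.5]
width: 0.0476
grasp_force: 30.0
```

play_rows --plan '[[[0, 0, 0.08, 0, 0, 0, 1], [0, 0, 0, 0, 0, 0, 1], [0, 0, 0, 0, 0, 0, -1], [0, 0, 0, 0, 0, 0, -1], [0, 0, 0, 0, 0, 0, -1], [0, 0, 0, 0, 0, 0, -1], [0, 0, 0, 0, 0, 0, -1], [0, 0, 0, 0, 0, 0, -1]]]'

```text
time: 13.68
ee_pos: [0.5534, 0.272, 0.1275]
tcp_rot: [[-0.294, 0.956, 0.0], [0.956, 0.294, 0.0], [0.0, 0.0, -1.0]]
wrist_force: [-0.0, -0.1, -0.8]
width: 0.0847
grasp_force: 0.0
```

play_rows --plan '[[[0, 0, 0, 0, 0, 0, -1], [0, 0, -0.5, 0, 0, 0, -1], [0, 0, -1, 0, 0, 0, -1], [0, 0, -1, 0, 0, 0, -1], [0, 0, -1, 0, 0, 0, -1], [0, 0, -0.9, 0, 0, 0, -1], [0, 0, 0, 0, 0, 0, -1], [0, 0, 0, 0, 0, 0, -1]]]'

```text
time: 14.35
ee_pos: [0.5539, 0.2723, 0.2387]
tcp_rot: [[-0.294, 0.956, 0.002], [0.956, 0.294, 0.001], [0.0, 0.003, -1.0]]
wrist_force: [-0.1, -0.2, 0.2]
width: 0.0913
grasp_force: 0.0
```

Run:
```python
from h import *
go(.4407,-.1184,.235,-18.8)
c=snap('wrist','w5'); chk(c,.5534,.272,.122,.152,.135); chk(c,.526,.360,.08,.12,.088)
```

```text
t 14.35 pos [0.5539 0.2723 0.2387] phi 17.1 j [0.36 0.48 1.36 0.   1.3  0.06] w 0.0913 F [-0.1 -0.2  0.2]
 units now [-13.6   -8.93   0.12]  units after turn [-16.25   0.75   0.15] turn [ 0.03 -0.01  7.18]
3202 circle (array([0.55122678, 0.27381558]), np.float64(0.047780473871947164)) zmax [0.14872005 0.14931084] top [0.5516 0.2741 0.1484]
1506 circle (array([0.52545117, 0.36032916]), np.float64(0.03401407803536732)) zmax [0.09929476 0.09987111] top [0.5254 0.3595 0.099 ]
```

play_rows --plan '[[[0, 0, 0, 0, 0, 0.9, -1], [0, 0, 0, 0, 0, 0.9, -1], [0, 0, 0, 0, 0, 0.9, -1], [0, 0, 0, 0, 0, 0.9, -1], [0, 0, 0, 0, 0, 0.9, -1], [0, 0, 0, 0, 0, 0.9, -1], [0, 0, 0, 0, 0, 0.9, -1], [0, 0, 0, 0, 0, 0.88, -1]]]'

```text
time: 15.07
ee_pos: [0.5527, 0.2718, 0.236]
tcp_rot: [[0.326, 0.945, -0.002], [0.945, -0.326, -0.001], [-0.001, -0.002, -1.0]]
wrist_force: [0.1, 0.5, -0.3]
width: 0.0909
grasp_force: 0.0
```

play_rows --plan '[[[-1, 0.05, 0, 0, 0, 0, -1], [-1, 0.05, 0, 0, 0, 0, -1], [-1, 0.05, 0, 0, 0, 0, -1], [-1, 0.05, 0, 0, 0, 0, -1], [-1, 0.05, 0, 0, 0, 0, -1], [-1, 0.05, 0, 0, 0, 0, -1], [-1, 0.05, 0, 0, 0, 0, -1], [-1, 0.05, 0, 0, 0, 0, -1]]]'

```text
time: 15.73
ee_pos: [0.4973, 0.0784, 0.2363]
tcp_rot: [[0.322, 0.947, -0.002], [0.947, -0.322, -0.0], [-0.001, -0.002, -1.0]]
wrist_force: [2.5, -1.2, 0.5]
width: 0.0913
grasp_force: 0.0
```

play_rows --plan '[[[-1, 0.05, 0, 0, 0, 0, -1], [-1, 0.05, 0, 0, 0, 0, -1], [-1, 0.05, 0, 0, 0, 0, -1], [-1, 0.05, 0, 0, 0, 0, -1], [-1, 0.05, 0, 0, 0, 0, -1], [-1, 0.05, 0, 0, 0, 0, -1], [-1, 0.05, 0, 0, 0, 0, -1], [-0.9, 0, 0, 0, 0, 0, -1]]]'

```text
time: 16.4
ee_pos: [0.4421, -0.1115, 0.2365]
tcp_rot: [[0.322, 0.947, -0.002], [0.947, -0.322, 0.001], [-0.0, -0.002, -1.0]]
wrist_force: [0.8, -0.4, -0.1]
width: 0.0911
grasp_force: 0.0
```

Run:
```python
from h import *
go(.4407,-.1184,.117,-18.8)
```

```text
t 16.4 pos [ 0.4421 -0.1115  0.2365] phi -18.8 j [-0.38  0.25  1.74 -0.    1.15 -0.05] w 0.0911 F [ 0.8 -0.4 -0.1]
 units now [-0.28  0.05  4.78]  units after turn [-0.28  0.04  4.78] turn [-0.02  0.    0.  ]
```

play_rows --plan '[[[-0.28, 0.02, 0, 0, 0, 0, -1], [0, 0, 0, 0, 0, 0, -1], [0, 0, 0.4, 0, 0, 0, -1], [0, 0, 0.4, 0, 0, 0, -1], [0, 0, 0, 0, 0, 0, -1], [0, 0, 0, 0, 0, 0, -1], [0, 0, 0, 0, 0, 0, -1], [0, 0, 0, 0, 0, 0, -1]]]'

```text
time: 17.07
ee_pos: [0.4416, -0.1168, 0.2178]
tcp_rot: [[0.321, 0.947, 0.0], [0.947, -0.321, -0.0], [0.0, 0.0, -1.0]]
wrist_force: [-0.3, -0.4, 0.9]
width: 0.0912
grasp_force: 0.0
```

Run:
```python
from h import *
go(.4407,-.1184,.117,-18.8)
c=snap('wrist','w6'); chk(c,.4407,-.1184,.112,.142,.125); wells(c,cloud(c),(.52,.68,-.15,.05))
```

```text
t 17.07 pos [ 0.4416 -0.1168  0.2178] phi -18.8 j [-0.39  0.28  1.76  0.    1.1  -0.06] w 0.0912 F [-0.3 -0.4  0.9]
 units now [-0.07 -0.02  4.03]  units after turn [-0.07 -0.02  4.03] turn [ 0.   -0.    0.01]
3458 circle (array([ 0.44057634, -0.11880804]), np.float64(0.04802115764970804)) zmax [0.1386552  0.13922409] top [ 0.4401 -0.12    0.1383]
rect ((0.5895861387252808, -0.07082368433475494), (0.19040018320083618, 0.09298800677061081), 70.07518768310547)
well 6570 [393.8  82. ] (array([ 0.53763229, -0.01965895]), np.float64(0.0748774063332859))
well 3297 [474.   46.4] (array([ 0.60838458, -0.01361759]), np.float64(0.05105750771141728))
well 530 [533.8  73.5] (array([ 0.65148186, -0.05030951]), np.float64(0.02097538224182989))
well 1865 [534.2 144.3] (array([ 0.64142994, -0.1080785 ]), np.float64(0.04229893598761849))
well 373 [467.6 101.1] (array([ 0.59389263, -0.05340894]), np.float64(0.01815236204886609))
well 4289 [462.7 159. ] (array([ 0.57883799, -0.09983323]), np.float64(0.06535704342094781))
```

play_rows --plan '[[[-0.07, -0.02, 1, 0, 0, 0, -1], [0, 0, 1, 0, 0, 0, -1], [0, 0, 1, 0, 0, 0, -1], [0, 0, 1, 0, 0, 0, -1], [0, 0, 0.03, 0, 0, 0, -1], [0, 0, 0, 0, 0, 0, -1], [0, 0, 0, 0, 0, 0, 1], [0, 0, 0, 0, 0, 0, 1]]]'

```text
time: 17.78
ee_pos: [0.4412, -0.1189, 0.1181]
tcp_rot: [[0.322, 0.947, 0.002], [0.947, -0.322, -0.001], [-0.0, 0.002, -1.0]]
wrist_force: [0.8, -0.4, 0.2]
width: 0.0807
grasp_force: 0.0
```

play_rows --plan '[[[0, 0, 0, 0, 0, 0, 1], [0, 0, 0, 0, 0, 0, 1], [0, 0, 0, 0, 0, 0, 1], [0, 0, 0, 0, 0, 0, 1], [0, 0, 0, 0, 0, 0, 1], [0, 0, 0, 0, 0, 0, 1], [0, 0, 0, 0, 0, 0, 1], [0, 0, 0, 0, 0, 0, 1]]]'

```text
time: 18.45
ee_pos: [0.4405, -0.1187, 0.1168]
tcp_rot: [[0.322, 0.947, 0.0], [0.947, -0.322, -0.0], [-0.0, 0.0, -1.0]]
wrist_force: [-0.2, 0.8, 5.4]
width: 0.0473
grasp_force: 29.9
```

play_rows --plan '[[[0, 0, 0, 0, 0, 0, 1], [0, 0, -0.5, 0, 0, 0, 1], [0, 0, -1, 0, 0, 0, 1], [0, 0, -1, 0, 0, 0, 1], [0, 0, -0.8, 0, 0, 0, 1], [0, 0, 0, 0, 0, 0, 1], [0, 0, 0, 0, 0, 0, 1], [0, 0, 0, 0, 0, 0, 1]]]'

```text
time: 19.12
ee_pos: [0.4397, -0.1184, 0.1984]
tcp_rot: [[0.322, 0.947, -0.001], [0.947, -0.322, 0.0], [0.0, -0.001, -1.0]]
wrist_force: [-0.4, -0.5, -2.6]
width: 0.0475
grasp_force: 29.8
```

Run:
```python
from h import *
go(.5792,-.0995,.127,-18.8)
```

```text
t 19.12 pos [ 0.4397 -0.1184  0.1984] phi -18.8 j [-0.39  0.3   1.79 -0.    1.05 -0.07] w 0.0475 F [-0.4 -0.5 -2.6]
 units now [2.51 5.04 2.85]  units after turn [2.51 5.04 2.86] turn [-0.01 -0.    0.  ]
```

play_rows --plan '[[[0.42, 0.84, 0, 0, 0, 0, 1], [0.42, 0.84, 0, 0, 0, 0, 1], [0.42, 0.84, 0, 0, 0, 0, 1], [0.42, 0.84, 0, 0, 0, 0, 1], [0.42, 0.84, 0, 0, 0, 0, 1], [0.41, 0.84, 0, 0, 0, 0, 1], [0, 0, 0, 0, 0, 0, 1], [0, 0, 0, 0, 0, 0, 1]]]'

```text
time: 19.78
ee_pos: [0.5798, -0.0994, 0.1972]
tcp_rot: [[0.321, 0.947, -0.003], [0.947, -0.321, 0.001], [-0.0, -0.003, -1.0]]
wrist_force: [0.2, 0.1, -1.9]
width: 0.0476
grasp_force: 29.9
```

Run:
```python
from h import *
go(.5792,-.0995,.127,-18.8)
```

```text
t 19.78 pos [ 0.5798 -0.0994  0.1972] phi -18.7 j [-0.27  0.48  1.48 -0.    1.18  0.06] w 0.0476 F [ 0.2  0.1 -1.9]
 units now [-0.01 -0.01  2.81]  units after turn [-0.01 -0.02  2.81] turn [-0.03  0.    0.01]
```

play_rows --plan '[[[0, -0.01, 0.5, 0, 0, 0, 1], [0, 0, 0.5, 0, 0, 0, 1], [0, 0, 0.5, 0, 0, 0, 1], [0, 0, 0.5, 0, 0, 0, 1], [0, 0, 0.5, 0, 0, 0, 1], [0, 0, 0.2, 0, 0, 0, 1], [0, 0, 0, 0, 0, 0, 1], [0, 0, 0, 0, 0, 0, 1]]]'

```text
time: 20.45
ee_pos: [0.579, -0.0997, 0.1315]
tcp_rot: [[0.322, 0.947, -0.001], [0.947, -0.322, 0.0], [-0.0, -0.001, -1.0]]
wrist_force: [-0.1, -0.0, -0.3]
width: 0.0476
grasp_force: 29.9
```

play_rows --plan '[[[0, 0, 0.13, 0, 0, 0, 1], [0, 0, 0, 0, 0, 0, 1], [0, 0, 0, 0, 0, 0, -1], [0, 0, 0, 0, 0, 0, -1], [0, 0, 0, 0, 0, 0, -1], [0, 0, 0, 0, 0, 0, -1], [0, 0, 0, 0, 0, 0, -1], [0, 0, 0, 0, 0, 0, -1]]]'

```text
time: 21.12
ee_pos: [0.5796, -0.0997, 0.1286]
tcp_rot: [[0.322, 0.947, 0.0], [0.947, -0.322, -0.0], [-0.0, 0.0, -1.0]]
wrist_force: [0.7, 0.5, -0.6]
width: 0.0844
grasp_force: 0.0
```

play_rows --plan '[[[0, 0, 0, 0, 0, 0, -1], [0, 0, -0.5, 0, 0, 0, -1], [0, 0, -1, 0, 0, 0, -1], [0, 0, -1, 0, 0, 0, -1], [0, 0, -1, 0, 0, 0, -1], [0, 0, -0.9, 0, 0, 0, -1], [0, 0, 0, 0, 0, 0, -1], [0, 0, 0, 0, 0, 0, -1]]]'

```text
time: 21.78
ee_pos: [0.5801, -0.0998, 0.2395]
tcp_rot: [[0.322, 0.947, 0.002], [0.947, -0.322, -0.001], [0.0, 0.002, -1.0]]
wrist_force: [-0.3, 0.8, -0.6]
width: 0.0908
grasp_force: 0.0
```

Run:
```python
from h import *
c=snap('wrist','w7'); chk(c,.5792,-.0995,.122,.152,.135)
go(.3552,-.2295,.235,-18.8)
```

```text
3189 circle (array([ 0.57965894, -0.09967546]), np.float64(0.047928048943934105)) zmax [0.14866878 0.14929593] top [ 0.5794 -0.1008  0.1483]
t 21.83 pos [ 0.5794 -0.0997  0.2383] phi -18.8 j [-0.27  0.44  1.43 -0.    1.27  0.06] w 0.0911 F [-0.4 -0.1 -0.1]
 units now [-7.8  -6.82  0.13]  units after turn [-7.81 -6.82  0.13] turn [0. 0. 0.]
```

play_rows --plan '[[[-0.87, -0.76, 0, 0, 0, 0, -1], [-0.87, -0.76, 0, 0, 0, 0, -1], [-0.87, -0.76, 0, 0, 0, 0, -1], [-0.87, -0.76, 0, 0, 0, 0, -1], [-0.87, -0.76, 0, 0, 0, 0, -1], [-0.87, -0.76, 0, 0, 0, 0, -1], [-0.87, -0.76, 0, 0, 0, 0, -1], [-0.87, -0.76, 0, 0, 0, 0, -1]]]'

```text
time: 22.5
ee_pos: [0.3778, -0.2154, 0.2373]
tcp_rot: [[0.322, 0.947, -0.002], [0.947, -0.322, 0.001], [0.001, -0.002, -1.0]]
wrist_force: [0.9, -0.2, -0.9]
width: 0.0911
grasp_force: 0.0
```

play_rows --plan '[[[-0.84, -0.74, 0, 0, 0, 0, -1], [0, 0, 0.7, 0, 0, 0, -1], [0, 0, 0.7, 0, 0, 0, -1], [0, 0, 0, 0, 0, 0, -1], [0, 0, 0, 0, 0, 0, -1], [0, 0, 0, 0, 0, 0, -1], [0, 0, 0, 0, 0, 0, -1], [0, 0, 0, 0, 0, 0, -1]]]'

```text
time: 23.17
ee_pos: [0.3558, -0.2295, 0.204]
tcp_rot: [[0.321, 0.947, 0.001], [0.947, -0.321, -0.001], [-0.0, 0.001, -1.0]]
wrist_force: [0.1, 0.1, -0.5]
width: 0.091
grasp_force: 0.0
```

Run:
```python
from h import *
go(.3552,-.2295,.062,-18.8)
c=snap('wrist','w8'); chk(c,.3552,-.2295,.07,.1,.078)
```

```text
t 23.17 pos [ 0.3558 -0.2295  0.204 ] phi -18.8 j [-0.71  0.25  1.85  0.    1.04 -0.39] w 0.091 F [ 0.1  0.1 -0.5]
 units now [-0.01 -0.03  5.68]  units after turn [-0.01 -0.02  5.68] turn [0.01 0.   0.01]
1439 circle (array([ 0.3549939 , -0.23138867]), np.float64(0.03472282713283893)) zmax [0.08926535 0.08992921] top [ 0.3554 -0.2322  0.0889]
```

play_rows --plan '[[[-0.04, -0.01, 1, 0, 0, 0, -1], [0, 0, 1, 0, 0, 0, -1], [0, 0, 1, 0, 0, 0, -1], [0, 0, 1, 0, 0, 0, -1], [0, 0, 1, 0, 0, 0, -1], [0, 0, 0.68, 0, 0, 0, -1], [0, 0, 0, 0, 0, 0, -1], [0, 0, 0, 0, 0, 0, 1]]]'

```text
time: 23.88
ee_pos: [0.3547, -0.2301, 0.0615]
tcp_rot: [[0.322, 0.947, -0.001], [0.947, -0.322, 0.001], [0.001, -0.001, -1.0]]
wrist_force: [0.4, -0.1, 0.8]
width: 0.0871
grasp_force: 0.0
```

play_rows --plan '[[[0, 0, 0, 0, 0, 0, 1], [0, 0, 0, 0, 0, 0, 1], [0, 0, 0, 0, 0, 0, 1], [0, 0, 0, 0, 0, 0, 1], [0, 0, 0, 0, 0, 0, 1], [0, 0, 0, 0, 0, 0, 1], [0, 0, 0, 0, 0, 0, 1], [0, 0, 0, 0, 0, 0, 1]]]'

```text
time: 24.55
ee_pos: [0.355, -0.2304, 0.0616]
tcp_rot: [[0.322, 0.947, 0.0], [0.947, -0.322, -0.0], [-0.0, 0.0, -1.0]]
wrist_force: [0.3, 0.1, 3.3]
width: 0.0372
grasp_force: 28.9
```

play_rows --plan '[[[0, 0, 0, 0, 0, 0, 1], [0, 0, 0, 0, 0, 0, 1], [0, 0, 0, 0, 0, 0, 1], [0, 0, -0.5, 0, 0, 0, 1], [0, 0, -1, 0, 0, 0, 1], [0, 0, -1, 0, 0, 0, 1], [0, 0, -1, 0, 0, 0, 1], [0, 0, -0.5, 0, 0, 0, 1]]]'

```text
time: 25.22
ee_pos: [0.355, -0.2305, 0.1636]
tcp_rot: [[0.322, 0.947, 0.001], [0.947, -0.322, -0.001], [-0.001, 0.001, -1.0]]
wrist_force: [-0.3, 0.1, -0.2]
width: 0.0372
grasp_force: 28.7
```

Run:
```python
from h import *
go(.6088,-.013,.162,-18.8)
```

```text
t 25.22 pos [ 0.355  -0.2305  0.1636] phi -18.8 j [-0.72  0.31  1.91 -0.    0.92 -0.39] w 0.0372 F [-0.3  0.1 -0.2]
 units now [11.5   6.81  0.07]  units after turn [11.51  6.81  0.06] turn [0.02 0.01 0.  ]
```

play_rows --plan '[[[0.96, 0, 0, 0, 0, 0, 1], [0.96, 0, 0, 0, 0, 0, 1], [0.96, 0, 0, 0, 0, 0, 1], [0.96, 0, 0, 0, 0, 0, 1], [0.96, 0, 0, 0, 0, 0, 1], [0.96, 0, 0, 0, 0, 0, 1], [0.96, 0, 0, 0, 0, 0, 1], [0.96, 0, 0, 0, 0, 0, 1]]]'

```text
time: 25.88
ee_pos: [0.4164, -0.0472, 0.1613]
tcp_rot: [[0.322, 0.947, -0.001], [0.947, -0.322, 0.0], [-0.0, -0.001, -1.0]]
wrist_force: [-0.3, 0.0, -1.2]
width: 0.0378
grasp_force: 28.7
```

play_rows --plan '[[[0.96, 0, 0, 0, 0, 0, 1], [0.96, 0, 0, 0, 0, 0, 1], [0.96, 0, 0, 0, 0, 0, 1], [0.94, 0, 0, 0, 0, 0, 1], [0, 0.95, 0, 0, 0, 0, 1], [0, 0.95, 0, 0, 0, 0, 1], [0, 0.95, 0, 0, 0, 0, 1], [0, 0.95, 0, 0, 0, 0, 1]]]'

```text
time: 26.55
ee_pos: [0.5378, 0.0113, 0.1611]
tcp_rot: [[0.321, 0.947, -0.001], [0.947, -0.321, 0.0], [-0.0, -0.001, -1.0]]
wrist_force: [0.3, 0.6, -0.2]
width: 0.0373
grasp_force: 28.7
```

play_rows --plan '[[[0, 1, 0, 0, 0, 0, 1], [0, 1, 0, 0, 0, 0, 1], [0, 1, 0, 0, 0, 0, 1], [0, 0, 0, 0, 0, 0, 1], [0, 0, 0, 0, 0, 0, 1], [0, 0, 0, 0, 0, 0, 1], [0, 0, 0, 0, 0, 0, 1], [0, 0, 0, 0, 0, 0, 1]]]'

```text
time: 27.22
ee_pos: [0.6075, -0.0125, 0.1615]
tcp_rot: [[0.322, 0.947, -0.001], [0.947, -0.322, 0.0], [-0.0, -0.001, -1.0]]
wrist_force: [-0.2, 0.4, -1.4]
width: 0.0371
grasp_force: 28.7
```

Run:
```python
from h import *
go(.6088,-.013,.072,-18.8)
```

```text
t 27.22 pos [ 0.6075 -0.0125  0.1615] phi -18.8 j [-0.12  0.54  1.47  0.    1.13  0.21] w 0.0371 F [-0.2  0.4 -1.4]
 units now [-0.    0.06  3.58]  units after turn [-0.    0.06  3.58] turn [-0.01  0.    0.01]
```

play_rows --plan '[[[0, 0.04, 0.6, 0, 0, 0, 1], [0, 0, 0.6, 0, 0, 0, 1], [0, 0, 0.6, 0, 0, 0, 1], [0, 0, 0.6, 0, 0, 0, 1], [0, 0, 0.6, 0, 0, 0, 1], [0, 0, 0.5, 0, 0, 0, 1], [0, 0, 0, 0, 0, 0, 1], [0, 0, 0, 0, 0, 0, 1]]]'

```text
time: 27.88
ee_pos: [0.6087, -0.013, 0.074]
tcp_rot: [[0.322, 0.947, -0.001], [0.947, -0.322, 0.0], [-0.0, -0.001, -1.0]]
wrist_force: [-0.8, -0.2, -0.6]
width: 0.0372
grasp_force: 29.0
```

play_rows --plan '[[[0, 0, 0.06, 0, 0, 0, 1], [0, 0, 0, 0, 0, 0, 1], [0, 0, 0, 0, 0, 0, -1], [0, 0, 0, 0, 0, 0, -1], [0, 0, 0, 0, 0, 0, -1], [0, 0, 0, 0, 0, 0, -1], [0, 0, 0, 0, 0, 0, -1], [0, 0, 0, 0, 0, 0, -1]]]'

```text
time: 28.55
ee_pos: [0.6093, -0.0132, 0.0725]
tcp_rot: [[0.322, 0.947, 0.0], [0.947, -0.322, -0.0], [0.0, 0.0, -1.0]]
wrist_force: [0.2, 0.1, -0.3]
width: 0.074
grasp_force: 0.0
```

play_rows --plan '[[[0, 0, 0, 0, 0, 0, -1], [0, 0, -0.5, 0, 0, 0, -1], [0, 0, -1, 0, 0, 0, -1], [0, 0, -1, 0, 0, 0, -1], [0, 0, -1, 0, 0, 0, -1], [0, 0, -1, 0, 0, 0, -1], [0, 0, -1, 0, 0, 0, -1], [0, 0, -1, 0, 0, 0, -1]]]'

```text
time: 29.22
ee_pos: [0.609, -0.0131, 0.2363]
tcp_rot: [[0.322, 0.947, -0.0], [0.947, -0.322, -0.0], [-0.0, -0.0, -1.0]]
wrist_force: [-0.3, -0.2, -1.0]
width: 0.0914
grasp_force: 0.0
```

Run:
```python
from h import *
c=snap('wrist','w9'); chk(c,.6088,-.013,.08,.12,.088)
go(.513,-.373,.235,-18.8)
```

```text
1255 circle (array([ 0.60730865, -0.01354991]), np.float64(0.03472840921746219)) zmax [0.09926419 0.09990675] top [ 0.6074 -0.0144  0.099 ]
t 29.27 pos [ 0.611  -0.0133  0.2412] phi -18.8 j [-0.12  0.46  1.38  0.    1.3   0.21] w 0.0913 F [ 1.5 -0.7  6. ]
 units now [-14.88   0.92   0.23]  units after turn [-14.88   0.93   0.25] turn [ 0.07 -0.02  0.  ]
```

play_rows --plan '[[[-0.99, 0.06, 0, 0, 0, 0, 1], [-0.99, 0.06, 0, 0, 0, 0, 1], [-0.99, 0.06, 0, 0, 0, 0, 1], [-0.99, 0.06, 0, 0, 0, 0, 1], [-0.99, 0.06, 0, 0, 0, 0, 1], [-0.99, 0.06, 0, 0, 0, 0, 1], [-0.99, 0.06, 0, 0, 0, 0, 1], [-0.99, 0.06, 0, 0, 0, 0, 1]]]'

```text
time: 29.93
ee_pos: [0.5563, -0.2056, 0.2348]
tcp_rot: [[0.322, 0.947, -0.0], [0.947, -0.322, 0.0], [0.0, -0.0, -1.0]]
wrist_force: [1.1, 0.7, -0.2]
width: 0.0406
grasp_force: 0.0
```

play_rows --plan '[[[-0.99, 0.06, 0, 0, 0, 0, 1], [-0.99, 0.06, 0, 0, 0, 0, 1], [-0.99, 0.06, 0, 0, 0, 0, 1], [-0.99, 0.06, 0, 0, 0, 0, 1], [-0.99, 0.06, 0, 0, 0, 0, 1], [-0.99, 0.06, 0, 0, 0, 0, 1], [-0.99, 0.08, 0, 0, 0, 0, 1], [0, 0, 0, 0, 0, 0, 1]]]'

```text
time: 30.6
ee_pos: [0.5103, -0.3759, 0.2346]
tcp_rot: [[0.325, 0.946, -0.0], [0.946, -0.325, -0.001], [-0.001, 0.0, -1.0]]
wrist_force: [-0.2, -1.2, 0.1]
width: 0.0007
grasp_force: 0.0
```

play_rows --plan '[[[0, 0, 0.8, 0, 0, 0, 1], [0, 0, 0.8, 0, 0, 0, 1], [0, 0, 0.8, 0, 0, 0, 1], [0, 0, 0.8, 0, 0, 0, 1], [0, 0, 0, 0, 0, 0, 1], [0, 0, 0, 0, 0, 0, 1], [0, 0, 0, 0, 0, 0, 1], [0, 0, 0, 0, 0, 0, 1]]]'

```text
time: 31.27
ee_pos: [0.5121, -0.3724, 0.1564]
tcp_rot: [[0.322, 0.947, 0.002], [0.947, -0.322, -0.001], [-0.001, 0.002, -1.0]]
wrist_force: [1.0, 1.0, 0.3]
width: 0.0007
grasp_force: 0.0
```

Run:
```python
from h import *
go(.513,-.373,.078,-18.8)
c=snap('wrist','w10'); P=cloud(c)
m=(np.hypot(P[...,0]-.513,P[...,1]+.373)<.012)&(P[...,2]>.054)&(P[...,2]<.066); print('button',m.sum(),P[m].mean(0),mask_circle(c,m,.059))
c=snap('top','t2')
for a in ((.526,.36,.08,.13,.088),(.6088,-.013,.08,.13,.088),(.5534,.272,.122,.152,.135),(.5792,-.0995,.122,.152,.135),(.41,.174,.07,.1,.084),(.537,.133,.04,.08,.062)): chk(c,*a)
```

```text
t 31.27 pos [ 0.5121 -0.3724  0.1564] phi -18.8 j [-0.72  0.58  1.41  0.    1.15 -0.4 ] w 0.0007 F [1.  1.  0.3]
 units now [-0.01  0.03  3.14]  units after turn [-0.01  0.04  3.14] turn [0.02 0.01 0.  ]
button 260 [ 0.51303909 -0.37581924  0.05909068] (array([ 0.51303124, -0.37584832]), np.float64(0.013405257323632626))
127 circle (array([0.52580219, 0.36035247]), np.float64(0.034377617957083544)) zmax [0.09966341 0.10181758] top [0.5255 0.3605 0.099 ]
128 circle (array([ 0.60715549, -0.01273764]), np.float64(0.03486610064674274)) zmax [0.10011077 0.10137635] top [ 0.6081 -0.0135  0.099 ]
266 circle (array([0.55145729, 0.27210627]), np.float64(0.04796686187783803)) zmax [0.14883678 0.15053481] top [0.5514 0.2731 0.1482]
272 circle (array([ 0.57909631, -0.09900938]), np.float64(0.04859305451059042)) zmax [0.14911962 0.15013191] top [ 0.5796 -0.0987  0.1483]
435 circle (array([0.4103856 , 0.17372686]), np.float64(0.06293684199745564)) zmax [0.08793047 0.08872628] top [0.4105 0.1727 0.0874]
362 circle (array([0.53617374, 0.1329261 ]), np.float64(0.059443995447712686)) zmax [0.0677215  0.06916258] top [0.5339 0.1337 0.0672]
```

View pics/w10.png

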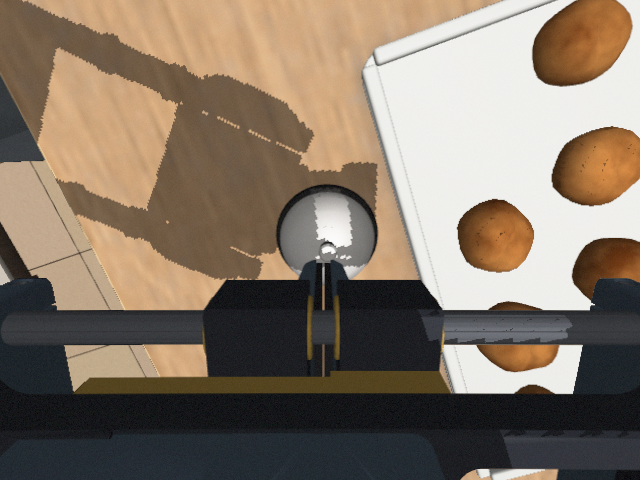

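View pics/t2.png

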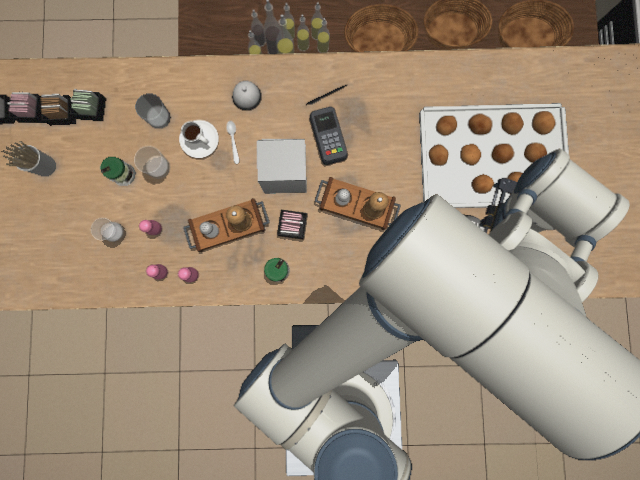

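Both caddies are complete: the top view shows shakers at (208,229) and (343,198) and mills at (238,216) and (376,204). Their tops are at 100 and 160 mm, and the jar and sugar box haven't moved. The bell button is just ahead of the closed fingertips at (327,247), so I'll press it.

play_rows --plan '[[[-0.07, 0.06, 0.5, 0, 0, 0, 1], [0, 0, 0.8, 0, 0, 0, 1], [0, 0, 0.8, 0, 0, 0, 1], [0, 0, 0.6, 0, 0, 0, 1], [0, 0, 0.2, 0, 0, 0, 1], [0, 0, 0, 0, 0, 0, 1], [0, 0, 0, 0, 0, 0, 1], [0, 0, 0, 0, 0, 0, 1]]]'

```text
time: 32.03
ee_pos: [0.5129, -0.3746, 0.0834]
tcp_rot: [[0.322, 0.947, 0.001], [0.947, -0.322, -0.001], [-0.001, 0.001, -1.0]]
wrist_force: [0.4, -1.4, 1.0]
width: 0.0004
grasp_force: 0.0
```

play_rows --plan '[[[0, 0, 0.1, 0, 0, 0, 1], [0, 0, 0.1, 0, 0, 0, 1], [0, 0, 0.1, 0, 0, 0, 1], [0, 0, 0.03, 0, 0, 0, 1], [0, 0, 0, 0, 0, 0, 1], [0, 0, 0, 0, 0, 0, 1], [0, 0, 0, 0, 0, 0, 1], [0, 0, 0, 0, 0, 0, 1]]]'

```text
time: 32.7
ee_pos: [0.5127, -0.3745, 0.0747]
tcp_rot: [[0.322, 0.947, 0.001], [0.947, -0.322, -0.001], [-0.0, 0.001, -1.0]]
wrist_force: [-0.2, -0.5, 6.8]
width: 0.0008
grasp_force: 3.6
```

The button pushed back with 6.8 N, which is about 3.4 mm of travel, so the bell rang. Lifting off.

play_rows --plan '[[[0, 0, -0.3, 0, 0, 0, 1], [0, 0, -0.8, 0, 0, 0, 1], [0, 0, -1, 0, 0, 0, 1], [0, 0, -1, 0, 0, 0, 1], [0, 0, -1, 0, 0, 0, 1], [0, 0, -1, 0, 0, 0, 1], [0, 0, 0, 0, 0, 0, 1], [0, 0, 0, 0, 0, 0, 1]]]'

```text
time: 33.37
ee_pos: [0.5128, -0.3745, 0.2033]
tcp_rot: [[0.322, 0.947, 0.002], [0.947, -0.322, -0.002], [-0.001, 0.002, -1.0]]
wrist_force: [0.2, 0.1, -0.8]
width: 0.0003
grasp_force: 0.0
```

Run:
```python
from h import *
c=snap('wrist','w11'); P=cloud(c)
m=(np.hypot(P[...,0]-.513,P[...,1]+.3755)<.006)&(P[...,2]>.05)&(P[...,2]<.07); print('button z',np.percentile(P[m][:,2],[50,95]))
go(.513,-.373,.2,-18.8)
print(r.sign_off())
```

```text
button z [0.05930418 0.06049002]
t 33.42 pos [ 0.5123 -0.3741  0.202 ] phi -18.8 j [-0.72  0.54  1.36 -0.    1.25 -0.4 ] w 0.0004 F [-0.4  0.2  0.3]
 units now [0.05 0.01 0.08]  units after turn [0.05 0.01 0.08] turn [0. 0. 0.]
the job is handed in; nothing more can be done
None
```

I handed the job in after about 33 s: both caddies measured as holding a seated shaker and mill, the nearer bell was pressed about 3.4 mm and its button is back up, and the jar and sugar box are still in place; the hand-in gave no verdict.

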